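Swing two third hands over a bar brooch for soldering

TASK

Set up the bar brooch for soldering: with a fingertip, lightly push the tweezers of each of the two third hands round its post until the collet held in the tips hangs centred over the raised seat at that third hand's own end of the bar. Push only on the tweezers: leave the stands standing where they are without lifting or shoving them, do not touch the collets, and do not disturb the bar or anything else on the bench.

Things in the scene. Friction and masses are not known exactly. Their poses are not given: they have to be found in the camera images.
- pan: round soldering pan, steel tray with a brown fire-brick disc, 206 mm across, its top 32 mm above the bench; fixed; origin centre of underside; the bar lies across its middle along the pan's y axis
- bar: flat brass bar brooch, 16 x 84 x 3 mm, lying loose (30 g) in the middle of the pan, with a raised round seat at each end; origin centre of underside, long side along its y axis
- seat_left (a point): centre of the top of the bar's left seat, a raised round disc 16 mm across and 2 mm high, 30 mm from the bar's middle towards the bar's +y end; its top is 37 mm above the bench
- stand_left: third hand standing on the bench off the bar's left end: loose round cast base 76 mm across (1 kg, free to slide or be lifted) with a thin upright post on its centre, 99 mm high overall; origin at the centre of the underside, so the post and the swivel axis are straight above it. It stands about 140 mm from its seat, so its collet passes within about 2 mm of the seat's centre as the arm swings
- tweezers_left (a joint): swivel of the left third hand's tweezers about its post, rad, positive anticlockwise seen from above, 0 where the tweezers lie along the stand's own +x axis (roughly towards the bar); no stops, no spring. Starts between 0.7 and 5.6, and one full turn (6.28) points the same way as 0. Light friction (0.05 N m: 0.7 N at the grips) holds the arm where it is left
- grip_left (a point): middle of the dark wooden grips of the left tweezers, 72 mm out from the post axis, 61 mm above the bench. The tweezers are one straight steel arm that slopes down 14 degrees from the post (79 mm high) to the tips (45 mm high, 149 mm out); the grips are a solid block 48 mm long, 14 mm wide and 10 mm high; under the arm there is free air down to the bench or the pan
- collet_left: plain round metal collet, 14 mm across, 8 mm high, held in the tips of the left tweezers 140 mm from the post axis and turning with them; its underside is 41 mm above the bench, so it passes 4 mm above the seat; origin centre of underside
- seat_right (a point): centre of the top of the bar's right seat, a raised round disc 16 mm across and 2 mm high, 30 mm from the bar's middle towards the bar's -y end; its top is 37 mm above the bench
- stand_right: third hand standing on the bench off the bar's right end: loose round cast base 76 mm across (1 kg, free to slide or be lifted) with a thin upright post on its centre, 99 mm high overall; origin at the centre of the underside, so the post and the swivel axis are straight above it. It stands about 140 mm from its seat, so its collet passes within about 2 mm of the seat's centre as the arm swings
- tweezers_right (a joint): swivel of the right third hand's tweezers about its post, rad, positive anticlockwise seen from above, 0 where the tweezers lie along the stand's own +x axis (roughly towards the bar); no stops, no spring. Starts between 0.7 and 5.6, and one full turn (6.28) points the same way as 0. Light friction (0.05 N m: 0.7 N at the grips) holds the arm where it is left
- grip_right (a point): middle of the dark wooden grips of the right tweezers, 72 mm out from the post axis, 61 mm above the bench. The tweezers are one straight steel arm that slopes down 14 degrees from the post (79 mm high) to the tips (45 mm high, 149 mm out); the grips are a solid block 48 mm long, 14 mm wide and 10 mm high; under the arm there is free air down to the bench or the pan
- collet_right: plain round metal collet, 14 mm across, 8 mm high, held in the tips of the right tweezers 140 mm from the post axis and turning with them; its underside is 41 mm above the bench, so it passes 4 mm above the seat; origin centre of underside
- ring_blank: small plain brass finger ring, 22 mm across, 6 mm high, lying flat on the pan on the far side of the bar; bystander; origin under its centre
- charcoal: black charcoal block 45 x 70 x 24 mm on the bench between the robot and the pan; bystander; origin centre of underside
- flux_jar: closed amber glass jar, 68 mm across, 78 mm high, on the bench just beyond the pan; bystander; origin centre of underside
- cup: grey-green ceramic cup, 82 mm across, 85 mm high, on the bench at one side, outside the third hands; bystander; origin centre of underside
- cup_white: white ceramic cup, 82 mm across, 80 mm high, on the bench at one side, outside the third hands; bystander; origin centre of underside
- wire_spool: spool of copper wire, 56 mm across, 34 mm high, on the bench at one side, beside a third hand and low enough for the tweezers to pass over; bystander; origin centre of underside
- bench_block: flat steel bench block 65 x 65 x 20 mm, on the bench at one side, beside a third hand and low enough for the tweezers to pass over; bystander; origin centre of underside
Things that resemble listed ones, but are neither listed nor needed, are in the scene too. What is shaped like the stand_right but yellow is not meant.

How it is judged:
At the end, for the whole second after the job is handed in: Each collet hangs over the seat at its own end of the bar, axis within 6 mm of the seat's centre seen from above, and both tweezers are at rest; each stand is upright and within 12 mm of where it began, the bar within 4 mm and every bystander within 15 mm (horizontal distance between collet_left and seat_left below 0.006 m and velocity of joint tweezers_left between -0.03 and 0.03 rad/s and distance of each of stand_left, stand_right from where it was at the start of the episode below 0.012 m and angle between each of stand_left, stand_right's own z axis and vertical below 0.05 rad and horizontal distance between collet_right and seat_right below 0.006 m and velocity of joint tweezers_right between -0.03 and 0.03 rad/s and distance of bar from where it was at the start of the episode below 0.004 m and distance of each of ring_blank, charcoal, flux_jar, cup, cup_white, wire_spool, bench_block from where it was at the start of the episode below 0.015 m); the robot touches nothing.
It fails at once if a third hand is lifted or tipped, or its base is shoved along the bench by more than 12 mm (height (world z) of any of stand_left, stand_right above 0.006 m or angle between any of stand_left, stand_right's own z axis and vertical above 0.12 rad or distance of any of stand_left, stand_right from where it was at the start of the episode above 0.012 m).
It fails at once if the fingers touch a collet (contact force between the fingers and collet_left above 0.5 N or contact force between the fingers and collet_right above 0.5 N).
It fails at once if a third hand is pushed, squeezed or pressed hard (over 8 N) (contact force between the fingers and stand_left above 8 N or contact force between the fingers and stand_right above 8 N).
It fails at once if the bar is shifted on the pan by more than 4 mm (distance of bar from where it was at the start of the episode above 0.004 m).
It fails at once if a bystander is moved by more than 15 mm (distance of any of ring_blank, charcoal, flux_jar, cup, cup_white, wire_spool, bench_block from where it was at the start of the episode above 0.015 m).
It also fails if it takes over 72 s, if anything falls off the work surface, if the arm or the gripper's body presses on something with over 40 N, if the wrist force passes 120 N, or if a joint passes its speed limit or range.

ROBOT

A 6-joint arm with a two-finger parallel gripper is mounted at the origin on the work surface. World frame = base frame: x ahead of the robot, y to its left, z up, the work surface at z = 0. Lengths are in m, angles in rad, forces in N, time in s.
With the tool pointing down it reaches from about 0.25 to 0.775 m from the base axis. Payload 4 kg.
Tool frame: the origin (TCP) lies at the very end of the fingers, on their centre line; the grasp point (between the pads) lies 19 mm behind it (robot.hold_point_z is the distance from the TCP to the grasp point, in m); z points along the fingers, y is the line along which they close (so a half turn about z gives the same grasp; the last joint's range is limited). The gripper opens to 94 mm and grips with 3 to 60 N. Pads are 16 mm wide; open, the fingers measure 119 mm over their backs; the gripper's body (75 mm by 177 mm) begins 78 mm behind the grasp point.
Start: joints at [-1.332, 0.087, 1.371, -0, 1.684, -0.103], TCP at [0.184, -0.518, 0.206] pointing down, gripper open.
Joint ranges: [-3.1, 3.1], [-0.76, 2.03], [0.27, 2.55], [-1.08, 4.22], [0.17, 2.65], [-2.57, 2.57]. Speed limits (rad/s): [2.79, 2.79, 3.14, 3.14, 3.14, 3.14].

INTERFACE

Orientations are given as [roll, pitch, yaw] about the fixed x, y, z axes, in that order (R = Rz(yaw) Ry(pitch) Rx(roll)).
In Python, from bench import robot gives the robot as it stands.
- The arm moves only by the tool carry_out, never from a script. Its argument "steps" is a list of rows, each a list of 3 entries, a list of its own where there are three numbers: the shift along the tool's x, y, z in m, then the turn about the tool's z in units of 10 degrees (1.0 is 10 degrees), then the closure, from -1 (fully open) to 1 (shut). In form: [[[tx, ty, tz], roll, jaw], ...]. A call has 1 to 10 rows; each row is the pose to reach, as a shift and turn from the pose commanded when the call began, along the tool's axes at that moment; what a row does not reach only later rows make up. A row lasts 1/8 s, in which the tool goes at most 62.5 mm and 10.7 degrees, less where a joint would pass 70% of its speed; a pose out of reach is approached as far as the arm can. A call with a gripper value outside its range is refused whole. The fingers move at their own pace and stop on an object; the grip force is fixed at half the most. Time passes only in rows, so rows that repeat a pose let the fingers close. It gives the time, the measured TCP pose, the force, the opening and the grip force at its end, in the units of the state.
- robot.get_obs(): the state, without advancing time (a new reading comes with each control period).
- robot.snapshot(name): name is "side" or "top"; returns a dict with "image" (420x560x3 uint8, red, green, blue), "z_map" (420x560 float32, m along the optical axis (not along the pixel's ray), 0 where there is no reading), "mtx" (3x3 intrinsics, pixels), "R" (3x3) and "t" (3): a world point X has camera coordinates R X + t. Camera axes: x right, y down, z forward; pixel columns grow to the right and rows downward; lengths in m; the calibration is good to about 2 mm. A picture is of the moment at which its call begins.
- robot.close_job(): hands the job in; it is judged then, once.
The state is a dict: "time": time; "joint_positions": joint angles; "qvel": joint speeds; "joint_torque": joint torques, N m; "tool_pos": TCP position; "ee_rot": TCP orientation; "wrist_force": force on the tool from outside, world axes, zero at the start; "wrist_torque": the same for the moment, N m; "width": finger opening in m; "finger_force": force on a finger pad.
Only numpy, scipy, OpenCV 4.12 (cv2) and the standard library are available. Lean on these libraries where they do the work, as an engineer would, in place of code of your own. Each camera call takes 0.05 s, during which the arm holds its last target. There are 200 camera calls.

## Working session

There is one attempt and no reset: what is moved stays moved. The work goes in short steps, Python scripts to look and compute and a tool call to move; the robot and the scene stay as the last step left them, time stands still between calls to the robot, and variables do not carry over. Pictures are saved under pics/ and viewed, at most 10 in all, crops included, and the job is handed in when it is done.

Besides the shell and the picture viewer there is one more tool, called after ">>>" as name(argument=value, ...) on one line, values as JSON. carry_out: Moves the arm, as the interface text tells. Its arguments: {"type":"object","properties":{"steps":{"type":"array","items":{"type":"array"}}},"required":["steps"]}

```bash
mkdir -p pics; python3 - <<'E'
from bench import robot
import cv2,numpy as np
for n in("top","side"):
    s=robot.snapshot(n); np.savez(f"{n}0.npz",**s)
    cv2.imwrite(f"pics/{n}0.png",cv2.cvtColor(s["image"],cv2.COLOR_RGB2BGR))
    print(n,s["mtx"],s["R"],s["t"],s["z_map"].max())
o=robot.get_obs();print(o)
E
```

```text
top [[514.36016355   0.         276.39910164]
 [  0.         514.36016355 215.10262242]
 [  0.           0.           1.        ]] [[ 0.02432059 -0.99969583  0.00409248]
 [-0.99463037 -0.02460887 -0.1005228 ]
 [ 0.10059294 -0.00162573 -0.99492634]] [-0.04398534  0.51448933  1.44172556] 2.374543
side [[425.92508126   0.         292.23976087]
 [  0.         425.92508126 207.82489103]
 [  0.           0.           1.        ]] [[ 0.96448832 -0.26368263 -0.01528881]
 [-0.17482988 -0.59395455 -0.78527225]
 [ 0.19798179  0.76005886 -0.61896183]] [-0.49433648  0.14167208  1.44387513] 3.568487
{'time': 0.1, 'joint_positions': array([-1.33209669e+00,  8.78933967e-02,  1.37206562e+00,  1.54141779e-06,
        1.68361443e+00, -1.03070124e-01]), 'qvel': array([-0.00033237, -0.00150534, -0.00065879,  0.00133539,  0.00147387,
       -0.0011203 ]), 'joint_torque': array([ 1.97335081e-03, -3.41252232e+01, -3.03301620e+01,  7.19875842e-02,
        3.04180034e-02, -1.02278509e-04]), 'tool_pos': array([ 0.18423118, -0.51770995,  0.20443353]), 'ee_rot': array([-3.13962253e+00, -2.05322696e-04,  3.41769736e-01]), 'wrist_force': array([ 0.80079872, -0.48282236, -0.30048888]), 'wrist_torque': array([-0.00108385, -0.03316689,  0.02973531]), 'finger_force': 0.0, 'width': 0.09407795980997946}
```

View pics/top0.png

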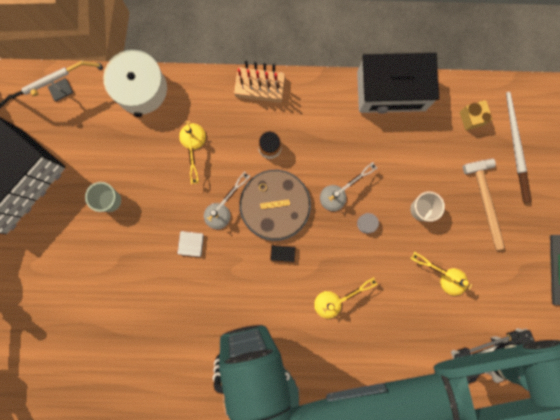

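View pics/side0.png

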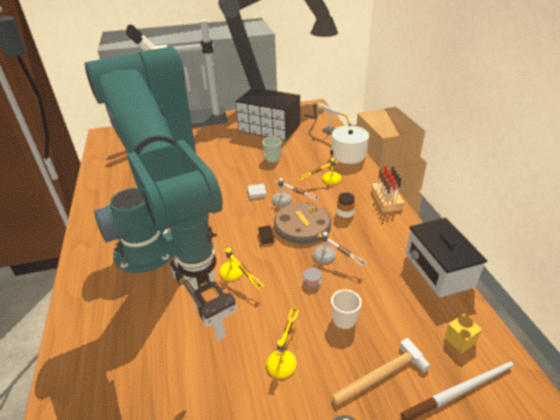

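```bash
python3 - <<'E'
import cv2
a=cv2.imread("pics/top0.png")[150:245,195:390]
cv2.imwrite("pics/c0.png",cv2.resize(a,None,fx=4,fy=4,interpolation=cv2.INTER_CUBIC))
a=cv2.imread("pics/side0.png")[170:275,245:375]
cv2.imwrite("pics/c1.png",cv2.resize(a,None,fx=5,fy=5,interpolation=cv2.INTER_CUBIC))
E
```

```text
(no output)
```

View pics/c0.png

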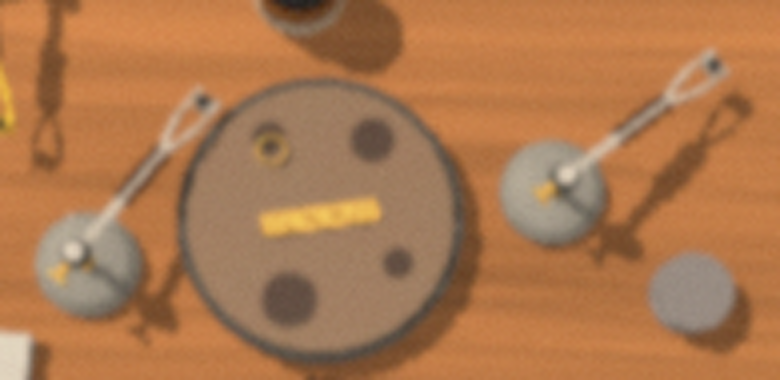

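View pics/c1.png

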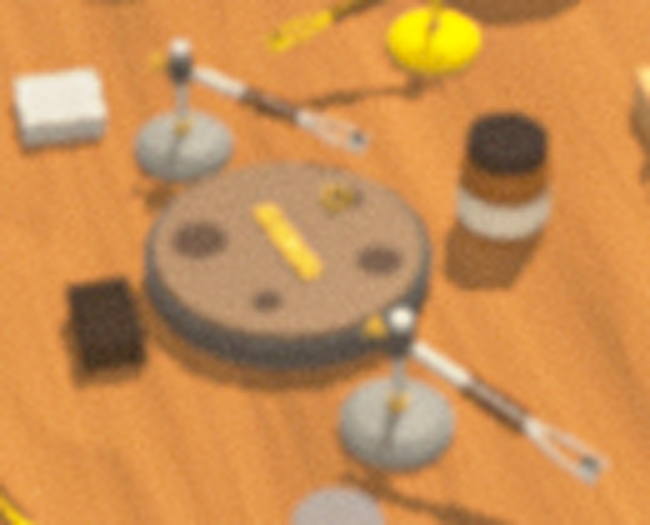

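```bash
cat > h.py <<'E'
import numpy as np,cv2
def ray(s,u,v,z):
    d=s["R"].T@np.linalg.inv(s["mtx"])@np.array([u,v,1.]); c=-s["R"].T@s["t"]
    return (c+d*(z-c[2])/d[2])[:2]
def centroid(s,mask,u,v,r):
    """centroid of mask blob in window around u,v"""
    m=np.zeros(mask.shape,np.uint8); cv2.circle(m,(int(round(u)),int(round(v))),r,1,-1)
    ys,xs=np.nonzero(m*mask); return xs.mean(),ys.mean(),len(xs)
def wcent(s,u,v,r,sign):
    """brightness-weighted centroid (sign -1 dark, +1 bright)"""
    g=sign*s["image"].astype(float).mean(2); v0,u0=int(round(v)),int(round(u))
    w=g[v0-r:v0+r+1,u0-r:u0+r+1]; w=np.clip(w-(w.max()*.5+np.median(w)*.5),0,None)
    y,x=np.mgrid[v0-r:v0+r+1,u0-r:u0+r+1]; return (w*x).sum()/w.sum(),(w*y).sum()/w.sum()
def full(c,d,k=4,u0=195,v0=150): return u0+(c+.5)/k-.5, v0+(d+.5)/k-.5
E
python3 - <<'E'
from h import *
s=dict(np.load("top0.npz"))
hsv=cv2.cvtColor(s["image"],cv2.COLOR_RGB2HSV)
roi=hsv[195:212,255:295]; print(roi[9,18],roi[2,2])
m=((hsv[...,2]>185)&(hsv[...,1]>90)).astype(np.uint8)
m[:195]=0;m[212:]=0;m[:,:255]=0;m[:,295:]=0
ys,xs=np.nonzero(m)
P=np.array([ray(s,x,y,.036) for x,y in zip(xs,ys)])
c=P.mean(0); w,V=np.linalg.eigh(np.cov(P.T)); a=V[:,1]*np.sign(V[1,1])
q=(P-c)@V; print("bar",c,a,"yaw",np.degrees(np.arctan2(-a[0],a[1])),"L,W",np.ptp(q[:,1]),np.ptp(q[:,0]),np.sqrt(12*w),len(xs))
seats={"L":c+.03*a,"R":c-.03*a}
for n,k,pt,b in(("L",(203,102),(77,252),(88,265)),("R",(714,65),(567,175),(553,192))):
    cu=wcent(s,*full(*k),2,-1); pu=wcent(s,*full(*pt),2,1)
    C=ray(s,*cu,.047); Pp=ray(s,*pu,.098); B=ray(s,*full(*b),.012)
    d=lambda A:(np.hypot(*A),np.degrees(np.arctan2(A[1],A[0])))
    print(n,"seat",seats[n],"collet",cu,C,"post",pu,Pp,"base",B,"col-post",d(C-Pp),"seat-post",d(seats[n]-Pp))
E
```

```text
[ 19 162 226] [ 14 100 160]
bar [ 0.54703757 -0.02566212] [-0.16093175  0.98696554] yaw 9.260982681464878 L,W 0.08433715958956604 0.018805402342263675 [0.01841869 0.08530771] 193
L seat [0.54220961 0.00394684] collet (np.float64(245.3684210526316), np.float64(174.8421052631579)) [0.62577095 0.05939231] post (np.float64(212.71151515151513), np.float64(212.0606060606061)) [0.51215426 0.14170563] base [0.51033929 0.14061391] col-post (np.float64(0.14030051454298173), np.float64(-35.92267512380671)) seat-post (np.float64(0.14099931666556634), np.float64(-77.69242355554319))
R seat [ 0.55186552 -0.05527109] collet (np.float64(373.1937984496124), np.float64(165.7906976744186)) [ 0.66092523 -0.3029259 ] post (np.float64(336.4259259259259), np.float64(192.86419753086417)) [ 0.57309707 -0.19334291] base [ 0.5716606  -0.19342862] col-post (np.float64(0.14043581424683585), np.float64(-51.288656659236786)) seat-post (np.float64(0.1396946909080765), np.float64(98.74200179592563))
```

>>> carry_out(steps=[[[0.05,-0.01,0],-0.2,1],[[0.1,-0.02,0],-0.4,1],[[0.15,-0.03,0],-0.6,1],[[0.2,-0.04,0],-0.8,1],[[0.26,-0.053,0],-1.1,1],[[0.32,-0.065,0],-1.4,1],[[0.38,-0.077,0],-1.6,1],[[0.43,-0.087,0],-1.8,1],[[0.461,-0.094,0],-1.91,1],[[0.461,-0.094,0],-1.91,1]])

```text
time: 1.35
tool_pos: [0.5884, -0.2732, 0.2039]
ee_rot: [-3.139, 0.001, 0.679]
wrist_force: [-0.1, 0.1, -0.7]
width: 0.0007
finger_force: 0.0
```

>>> carry_out(steps=[[[0,0,0.03],0,1],[[0,0,0.06],0,1],[[0,0,0.09],0,1],[[0,0,0.12],0,1],[[0,0,0.14],0,1],[[0,0,0.155],0,1],[[0,0,0.155],0,1],[[0.008,0,0.155],0,1],[[0.014,0,0.155],0,1],[[0.018,0,0.155],0,1]])

```text
time: 2.6
tool_pos: [0.6023, -0.2636, 0.0515]
ee_rot: [3.14, -0.001, 0.676]
wrist_force: [-0.2, 0.0, 0.3]
width: 0.0001
finger_force: 0.0
```

>>> carry_out(steps=[[[0.0063,0.0015,0],-0.5,1],[[0.0128,0.0024,0],-1.0,1],[[0.0193,0.0027,0],-1.5,1],[[0.0258,0.0025,0],-2.0,1],[[0.0323,0.0017,0],-2.5,1],[[0.0387,0.0004,0],-3.0,1],[[0.0449,-0.0015,0],-3.5,1],[[0.051,-0.004,0],-4.0,1],[[0.0568,-0.007,0],-4.5,1],[[0.0623,-0.0104,0],-5.0,1]])

```text
time: 3.85
tool_pos: [0.6441, -0.2169, 0.051]
ee_rot: [3.14, 0.001, 1.551]
wrist_force: [0.6, -1.4, 0.6]
width: 0.0004
finger_force: 0.4
```

```bash
python3 - <<'E'
from bench import robot
from h import *
print(robot.get_obs()["wrist_force"])
a=[]
for n,(x,y,w,h) in(("top",(300,140,110,100)),("side",(290,190,100,100))):
    s=robot.snapshot(n); np.savez(f"{n}1.npz",**s)
    a.append(cv2.resize(s["image"][y:y+h,x:x+w,::-1],(400,400)))
cv2.imwrite("pics/p1.png",np.hstack(a))
E
```

```text
[ 0.62428497 -1.42778573  0.57999251]
```

View pics/p1.png

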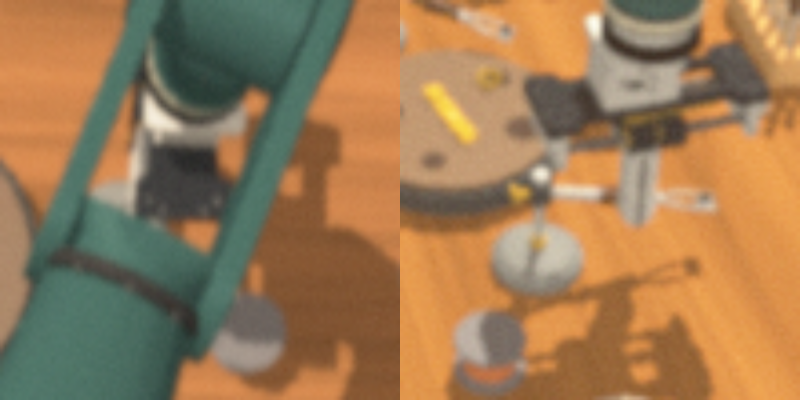

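>>> carry_out(steps=[[[0.0063,0.0015,0],-0.5,1],[[0.0128,0.0024,0],-1.0,1],[[0.0193,0.0027,0],-1.5,1],[[0.0258,0.0025,0],-2.0,1],[[0.0323,0.0017,0],-2.5,1],[[0.0387,0.0004,0],-3.0,1],[[0.0449,-0.0015,0],-3.5,1],[[0.051,-0.004,0],-4.0,1],[[0.0568,-0.007,0],-4.5,1],[[0.0623,-0.0104,0],-5.0,1]])

```text
time: 5.2
tool_pos: [0.6349, -0.1543, 0.0509]
ee_rot: [3.141, 0.001, 2.422]
wrist_force: [0.7, -0.7, -0.2]
width: 0.0003
finger_force: 0.4
```

```bash
python3 - <<'E'
from bench import robot
from h import *
o=robot.get_obs();print(o["wrist_force"],o["joint_positions"])
s=dict(np.load("side1.npz")); cu=wcent(s,366,240,2,-1); C=ray(s,*cu,.047); d=C-[.5725,-.1934]
print(cu,C,np.hypot(*d),np.degrees(np.arctan2(d[1],d[0])))
a=[]
for n,(x,y,w,h) in(("top",(255,140,110,100)),("side",(270,160,100,100))):
    s=robot.snapshot(n); np.savez(f"{n}2.npz",**s)
    a.append(cv2.resize(s["image"][y:y+h,x:x+w,::-1],(400,400)))
cv2.imwrite("pics/p2.png",np.hstack(a))
E
```

```text
[ 0.66597029 -0.71022524 -0.243775  ] [-3.25176958e-01  3.85230696e-01  1.32076478e+00 -9.79726293e-06
  1.43409393e+00 -1.17599125e+00]
(np.float64(365.74999999999994), np.float64(238.73275862068968)) [ 0.70834317 -0.20322886] 0.13619829013583434 -4.138392951817526
```

View pics/p2.png

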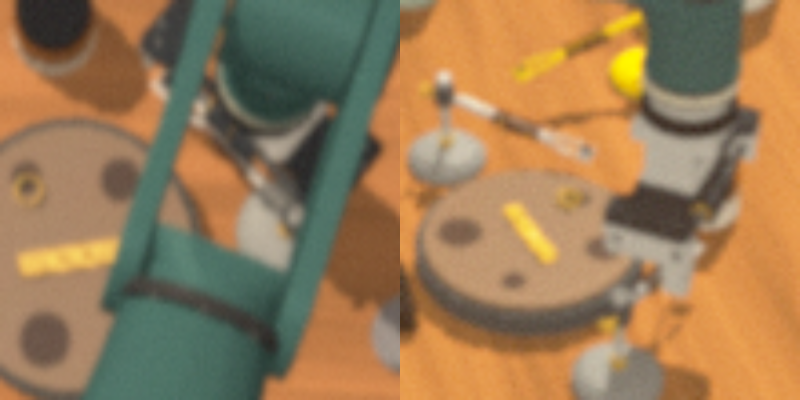

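>>> carry_out(steps=[[[0.0063,0.0015,0],-0.5,1],[[0.0128,0.0024,0],-1.0,1],[[0.0193,0.0027,0],-1.5,1],[[0.0258,0.0025,0],-2.0,1],[[0.0323,0.0017,0],-2.5,1],[[0.0387,0.0004,0],-3.0,1],[[0.0449,-0.0015,0],-3.5,1],[[0.051,-0.004,0],-4.0,1],[[0.0568,-0.007,0],-4.5,1],[[0.0568,-0.007,0],-4.5,1]])

```text
time: 6.55
tool_pos: [0.587, -0.1222, 0.0507]
ee_rot: [-3.141, 0.0, -3.08]
wrist_force: [0.0, 0.6, 0.4]
width: 0.0006
finger_force: 0.0
```

>>> carry_out(steps=[[[-0.005,0,0],0,1],[[-0.015,0,0],0,1],[[-0.03,0,0],0,1],[[-0.04,0,0],0,1],[[-0.04,0,-0.03],0,1],[[-0.04,0,-0.06],0,1],[[-0.04,0,-0.1],0,1],[[-0.04,0,-0.15],0,1],[[-0.04,0,-0.15],0,1]])

```text
time: 7.68
tool_pos: [0.6299, -0.1202, 0.2068]
ee_rot: [-3.138, 0.011, -3.078]
wrist_force: [0.4, -0.1, 0.3]
width: 0.0004
finger_force: 0.0
```

>>> carry_out(steps=[[[0.003,0.03,0],-0.6,1],[[0.006,0.07,0],-1.3,1],[[0.008,0.11,0],-2.1,1],[[0.011,0.15,0],-2.9,1],[[0.014,0.19,0],-3.7,1],[[0.016,0.23,0],-4.5,1],[[0.018,0.2566,0],-5.05,1],[[0.018,0.2566,0],-5.05,1],[[0.018,0.2566,0],-5.05,1]])

```text
time: 8.8
tool_pos: [0.5925, 0.1347, 0.1994]
ee_rot: [3.141, -0.002, -2.198]
wrist_force: [-0.6, 0.2, -0.4]
width: 0.0004
finger_force: 0.0
```

>>> carry_out(steps=[[[0,-0.002,0.03],0,1],[[0,-0.002,0.06],0,1],[[0,-0.002,0.09],0,1],[[0,-0.002,0.12],0,1],[[0,-0.002,0.14],0,1],[[0,-0.002,0.15],0,1],[[0,-0.002,0.15],0,1],[[0.01,-0.002,0.15],0,1],[[0.017,-0.002,0.15],0,1],[[0.0225,-0.002,0.15],0,1]])

```text
time: 10.05
tool_pos: [0.5811, 0.1155, 0.0513]
ee_rot: [-3.14, 0.001, -2.196]
wrist_force: [-0.4, 0.9, -0.2]
width: 0.0004
finger_force: 0.0
```

>>> carry_out(steps=[[[0.0063,-0.0015,0],0.5,1],[[0.0128,-0.0024,0],1.0,1],[[0.0193,-0.0027,0],1.5,1],[[0.0258,-0.0025,0],2.0,1],[[0.0323,-0.0017,0],2.5,1],[[0.0387,-0.0004,0],3.0,1],[[0.0449,0.0015,0],3.5,1],[[0.0486,0.003,0],3.8,1],[[0.0486,0.003,0],3.8,1]])

```text
time: 11.18
tool_pos: [0.5501, 0.0781, 0.0509]
ee_rot: [-3.141, 0.001, -2.859]
wrist_force: [-0.7, 0.7, -0.1]
width: 0.0005
finger_force: 0.0
```

>>> carry_out(steps=[[[-0.005,0,0],0,1],[[-0.015,0,0],0,1],[[-0.03,0,0],0,1],[[-0.04,0,0],0,1],[[-0.04,0,-0.03],0,1],[[-0.04,0,-0.06],0,1],[[-0.04,0,-0.1],0,1],[[-0.04,0,-0.15],0,1],[[-0.04,0,-0.15],0,1]])

```text
time: 12.3
tool_pos: [0.5915, 0.0898, 0.2064]
ee_rot: [-3.139, 0.011, -2.859]
wrist_force: [0.2, -0.4, 0.8]
width: 0.0002
finger_force: 0.0
```

>>> carry_out(steps=[[[0.012,0.045,0],0,1],[[0.024,0.09,0],0,1],[[0.036,0.135,0],0,1],[[0.048,0.18,0],0,1],[[0.06,0.225,0],0,1],[[0.072,0.27,0],0,1],[[0.084,0.31,0],0,1],[[0.096,0.35,0],0,1],[[0.096,0.35,0],0,1]])

```text
time: 13.42
tool_pos: [0.3969, 0.4007, 0.1987]
ee_rot: [-3.141, -0.003, -2.855]
wrist_force: [0.5, 0.1, 0.1]
width: 0.0005
finger_force: 0.0
```

```bash
python3 - <<'E'
from bench import robot
from h import *
s=robot.snapshot("top"); np.savez("top3.npz",**s); np.savez("side3.npz",**robot.snapshot("side"))
cv2.imwrite("pics/c3.png",cv2.resize(s["image"][150:245,195:390,::-1],None,fx=4,fy=4,interpolation=cv2.INTER_CUBIC))
E
```

```text
(no output)
```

View pics/c3.png

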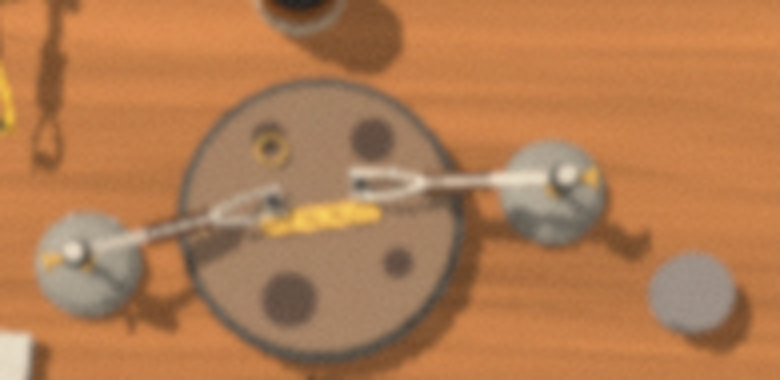

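```bash
cat > ang.py <<'E'
from h import *
def run(tag,k):
    s=dict(np.load(f"top{tag}.npz"))
    for n,kk,pt,seat in(("L",k[0],(77,252),(.5422,.0039)),("R",k[1],(567,175),(.5519,-.0553))):
        cu=wcent(s,*full(*kk),2,-1); pu=wcent(s,*full(*pt),2,1)
        P=ray(s,*pu,.098)
        for z,q in((.047,cu),(.047,full(*kk))):
            C=ray(s,*q,z); d=C-P
            print(n,np.round(q,2),"post",P.round(4),"col",C.round(4),"r %.4f ang %.2f"%(np.hypot(*d),np.degrees(np.arctan2(d[1],d[0]))),"to seat",np.round(seat-C,4))
E
python3 -c "
from ang import run
run(3,((272,203),(360,185)))"
```

```text
L [263.11 200.13] post [0.5122 0.1416] col [0.5548 0.0072] r 0.1410 ang -72.41 to seat [-0.0126 -0.0033]
L [262.62 200.38] post [0.5122 0.1416] col [0.5541 0.0085] r 0.1395 ang -72.53 to seat [-0.0119 -0.0046]
R [284.91 195.68] post [ 0.573  -0.1931] col [ 0.569 -0.054] r 0.1392 ang 91.65 to seat [-0.0171 -0.0013]
R [284.62 195.88] post [ 0.573  -0.1931] col [ 0.5684 -0.0532] r 0.1400 ang 91.87 to seat [-0.0165 -0.0021]
```

>>> carry_out(steps=[[[-0.012,-0.045,0],0,1],[[-0.024,-0.09,0],0,1],[[-0.036,-0.135,0],0,1],[[-0.048,-0.18,0],0,1],[[-0.06,-0.225,0],0,1],[[-0.072,-0.27,0],0,1],[[-0.084,-0.31,0],0,1],[[-0.096,-0.35,0],0,1],[[-0.096,-0.35,0],0,1]])

```text
time: 14.65
tool_pos: [0.5895, 0.0853, 0.1993]
ee_rot: [-3.141, -0.002, -2.865]
wrist_force: [0.0, -0.1, 0.0]
width: 0.0004
finger_force: 0.0
```

>>> carry_out(steps=[[[0,0,0.05],0,1],[[0,0,0.1],0,1],[[0,0,0.14],0,1],[[0,0,0.15],0,1],[[0,0,0.15],0,1],[[0.012,0,0.15],0,1],[[0.024,0,0.15],0,1],[[0.032,0,0.15],0,1],[[0.036,0,0.15],0,1],[[0.036,0,0.15],0,1]])

```text
time: 15.9
tool_pos: [0.5539, 0.0794, 0.0507]
ee_rot: [-3.141, 0.001, -2.859]
wrist_force: [-0.1, 0.0, -0.1]
width: 0.0007
finger_force: 0.0
```

>>> carry_out(steps=[[[0.002,0,0],0,1],[[0.004,0,0],0,1],[[0.006,-0.0005,0],0.15,1],[[0.008,-0.001,0],0.3,1],[[0.0095,-0.0012,0],0.42,1],[[0.0106,-0.0015,0],0.52,1],[[0.0106,-0.0015,0],0.52,1],[[0.0106,-0.0015,0],0.52,1]])

```text
time: 16.9
tool_pos: [0.5442, 0.075, 0.0505]
ee_rot: [-3.141, -0.0, -2.95]
wrist_force: [-0.6, 0.3, 0.6]
width: 0.0003
finger_force: 0.0
```

>>> carry_out(steps=[[[-0.005,0,0],0,1],[[-0.015,0,0],0,1],[[-0.03,0,0],0,1],[[-0.04,0,0],0,1],[[-0.04,0,-0.03],0,1],[[-0.04,0,-0.06],0,1],[[-0.04,0,-0.1],0,1],[[-0.04,0,-0.15],0,1],[[-0.04,0,-0.15],0,1],[[-0.04,0,-0.15],0,1]])

```text
time: 18.15
tool_pos: [0.5835, 0.0828, 0.1998]
ee_rot: [3.142, -0.001, -2.95]
wrist_force: [0.6, -0.2, -0.6]
width: 0.0003
finger_force: 0.0
```

>>> carry_out(steps=[[[0.001,-0.04,0],0,1],[[0.002,-0.08,0],0,1],[[0.003,-0.12,0],0,1],[[0.004,-0.16,0],0,1],[[0.004,-0.1992,0],0,1],[[0.004,-0.1992,0],0,1],[[0.004,-0.1992,0.05],0,1],[[0.004,-0.1992,0.1],0,1],[[0.004,-0.1992,0.15],0,1],[[0.004,-0.1992,0.15],0,1]])

```text
time: 19.4
tool_pos: [0.6125, -0.1111, 0.0435]
ee_rot: [3.135, -0.013, -2.949]
wrist_force: [0.2, 0.2, 1.2]
width: 0.0004
finger_force: 0.0
```

>>> carry_out(steps=[[[0.01,0,0],0,1],[[0.02,0,0],0,1],[[0.025,0,0],0,1],[[0.025,0,0],0,1]])

```text
time: 19.9
tool_pos: [0.5932, -0.1188, 0.052]
ee_rot: [-3.14, 0.002, -2.95]
wrist_force: [0.9, 0.3, -0.2]
width: 0.0005
finger_force: 0.0
```

>>> carry_out(steps=[[[0.002,0,0],0,1],[[0.004,0,0],0,1],[[0.006,0,0],0,1],[[0.008,0,0],0,1],[[0.01,0,0],0,1],[[0.012,0,0],0,1],[[0.0135,0.0005,0],0,1],[[0.015,0.0007,0],0,1],[[0.015,0.0007,0],0,1],[[0.015,0.0007,0],0,1]])

```text
time: 21.15
tool_pos: [0.5779, -0.1206, 0.0504]
ee_rot: [3.142, -0.0, -2.95]
wrist_force: [-0.5, 0.0, 0.3]
width: 0.0005
finger_force: 0.0
```

>>> carry_out(steps=[[[-0.005,0,0],0,1],[[-0.015,0,0],0,1],[[-0.03,0,0],0,1],[[-0.04,0,0],0,1],[[-0.04,0,-0.03],0,1],[[-0.04,0,-0.06],0,1],[[-0.04,0,-0.1],0,1],[[-0.04,0,-0.15],0,1],[[-0.04,0,-0.15],0,1],[[-0.04,0,-0.15],0,1]])

```text
time: 22.4
tool_pos: [0.6175, -0.1127, 0.1998]
ee_rot: [3.141, -0.001, -2.95]
wrist_force: [-1.2, 0.4, -0.7]
width: 0.0004
finger_force: 0.0
```

>>> carry_out(steps=[[[0.02,-0.03,0],0,1],[[0.04,-0.06,0],0,1],[[0.06,-0.09,0],0,1],[[0.08,-0.12,0],0,1],[[0.1,-0.15,0],0,1],[[0.12,-0.18,0],0,1],[[0.14,-0.21,0],0,1],[[0.15,-0.24,0],0,1],[[0.15,-0.26,0],0,1],[[0.15,-0.26,0],0,1]])

```text
time: 23.65
tool_pos: [0.5187, -0.3971, 0.197]
ee_rot: [3.137, -0.003, -2.952]
wrist_force: [-0.3, 0.6, 0.0]
width: 0.0006
finger_force: 0.0
```

```bash
python3 - <<'E'
from bench import robot
from h import *
s=robot.snapshot("top"); np.savez("top4.npz",**s); np.savez("side4.npz",**robot.snapshot("side"))
cv2.imwrite("pics/c4.png",cv2.resize(s["image"][150:245,195:390,::-1],None,fx=4,fy=4,interpolation=cv2.INTER_CUBIC))
E
```

```text
(no output)
```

View pics/c4.png

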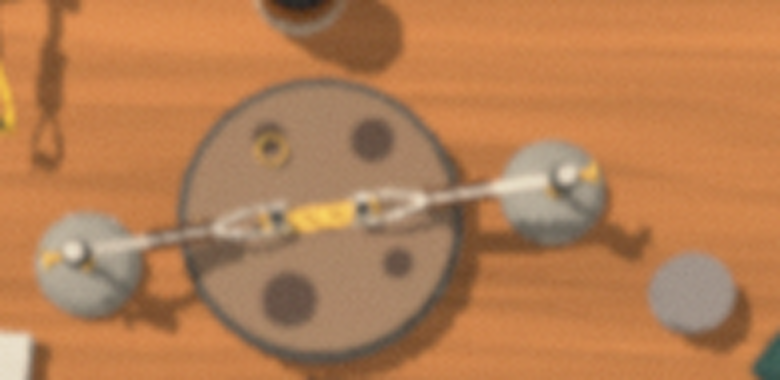

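Both collets now hang over the bar's ends: left at (277,219), right at (364,209). I'll check them numerically.

```bash
python3 -c "
from ang import run
run(4,((277,219),(364,209)))"
```

```text
L [263.77 204.03] post [0.5122 0.1417] col [0.5438 0.005 ] r 0.1403 ang -76.98 to seat [-0.0016 -0.0011]
L [263.88 204.38] post [0.5122 0.1417] col [0.5428 0.0047] r 0.1404 ang -77.39 to seat [-0.0006 -0.0008]
R [285.34 201.71] post [ 0.5728 -0.1931] col [ 0.5519 -0.0556] r 0.1391 ang 98.68 to seat [0.     0.0003]
R [285.62 201.88] post [ 0.5728 -0.1931] col [ 0.5514 -0.0564] r 0.1384 ang 98.91 to seat [0.0005 0.0011]
```

Errors are under 2 mm, and the stands, bar and bystanders have not moved.

```bash
python3 -c "
from bench import robot
print(robot.close_job())"
```

```text
the job is handed in; nothing more can be done
None
```

The job is handed in: the last camera measurement put both collets within about 2 mm of their seat centres (limit 6 mm), and the stands, bar and pan-area bystanders looked unmoved; no verdict was returned.

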